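Take a thermometer reading of a warming cylinder head and hold it up to be read

TASK

Draw the thermometer wand out of its leaning stand and, without touching the cylinder head, point its nose from about 10 cm away at the round boss in the middle of the head's top, keeping it steady there for a good second. Then raise the wand, turn it level with its screen facing up, and keep it more than 20 cm above the bench so that it can be read. Finish while still holding it so in the gripper, and leave the tape roll, the jar and the screwdriver alone.

Things in the scene. Friction and masses are not known exactly. Their poses are not given: they have to be found in the camera images.
- wand: Infrared thermometer wand, 180 mm long, about 0.16 kg. Grey body 30 mm wide (y) x 26 mm deep (z), x = -90 to +45 mm, then a black nose 22 mm in diameter to x = +90. Origin on its long axis at mid-length; +x points out of the nose (the line it measures along), +z is the way the screen faces. At the start it rests in the stand, +x pointing away from the robot and 50 degrees below level
- grip (a point): Good place to grip the wand across its 30 mm width: on its axis at x = -25 mm, near its balance point (x = -10 mm). Here nothing of the stand is beside the wand, only a 16 mm wide rest and a 12 mm post beneath it, and the fingers can pass on both sides of these
- nose (a point): Centre of the tip of the wand's nose, at x = +90 mm on the wand's axis; axes as the wand's
- stand: Fixed dark steel stand on a base plate 170 x 100 x 8 mm (x = -70 to +100 mm). Origin at the plate's underside; +x is the way the stored nose points, seen from above, within 20 degrees of world x. The stored wand's origin is 95 mm above this origin. Cheeks (outer width 44 mm) enclose the wand from its x = +35 mm to the nose, a front lip from x = +55, a rest beneath from x = -35
- pocket (a point): Point on the stop at the bottom of the stand's pocket, where the stored wand's nose tip touches. The pocket has 2 to 3 mm to spare; draw the wand back along its own axis by 45 mm or more before lifting or turning it
- head: Fixed: finned aluminium motorcycle cylinder head, 108 x 98 mm, on a flat grey hot plate 150 x 150 x 28 mm. Origin under the middle of the hot plate, z up; the fins' top is 74 mm and the boss's top 88 mm above the origin. The wand and the arm must not touch it
- boss (a point): Centre of the top of the boss, an upright aluminium cylinder 36 mm in diameter with a dark plug hole, in the middle of the head's top; 88 mm above the bench
- tape: Bystander: roll of black tape lying flat, 90 mm in diameter, 24 mm high; origin at the centre of its underside
- jar: Bystander: white jar with steel lid, 60 mm in diameter, 60 mm high; origin at the centre of its underside
- driver: Bystander: screwdriver lying on the bench beyond the work, 200 mm long, along its own x
Things that resemble listed ones, but are neither listed nor needed, are in the scene too. Leave any turquoise look-alike of the wand alone. Leave any yellow look-alike of the head alone.

How it is judged:
By the outcome, as a careful person would: the job done as asked, in the order asked, and still so for the second after the job is handed in, while the arm keeps its last pose, push and grip.
It also fails if it takes over 48 s, if anything falls off the work surface, if the arm or the gripper's body presses on something with over 40 N, if the wrist force passes 120 N, or if a joint passes its speed limit or range.

ROBOT

A 7-joint arm with a two-finger parallel gripper is mounted at the origin on the work surface. World frame = base frame: x ahead of the robot, y to its left, z up, the work surface at z = 0. Lengths are in m, angles in rad, forces in N, time in s.
With the tool pointing down it reaches from about 0.35 to 0.9 m from the base axis. Payload 8.1 kg.
Tool frame: the origin (TCP) lies between the finger pads; the fingertips stand 22 mm ahead of it and the grasp point (between the pads) lies 3 mm ahead of it (arm.tip_reach is the distance from the TCP to the fingertips, in m); z points along the fingers, y is the line along which they close (so a half turn about z gives the same grasp; the last joint's range is limited). The gripper opens to 92 mm and grips with 3 to 60 N. Pads are 19 mm wide; open, the fingers measure 130 mm over their backs; the gripper's body (75 mm by 190 mm) begins 47 mm behind the grasp point.
Start: joints at [1.204, 0.434, 0.025, 1.573, -0.012, 1.134, -0.075], TCP at [0.163, -0.603, 0.249] pointing down, gripper open.
Joint ranges: [-2.62, 2.62], [-0.44, 2.09], [-1.27, 1.32], [0.08, 2.57], [-1.32, 4.46], [0.12, 2], [-2.74, 2.74]. Speed limits (rad/s): [2.22, 2.22, 3.01, 3.01, 3.14, 3.14, 3.14].

INTERFACE

Orientations are given as a rotation vector (axis times angle).
In Python, from cell import telemetry, vision, job, arm gives the robot as it stands. The module is installed in compiled form; this text tells all that it offers.
- The arm moves only by the shell command python3 -m creep 'ROWS' [FORCE]. ROWS is text: rows parted by semicolons, each of 7 numbers parted by spaces: the finger opening in cm, from 0 to 9.18, then the shift along the tool's x, y, z in cm, then the turn, a rotation vector about the tool's x, y, z in degrees. A call has 1 to 5 rows; each row is the pose to reach, as a shift and turn from the pose commanded when the call began, along the tool's axes at that moment; what a row does not reach only later rows make up. A row lasts 1/8 s, in which the tool goes at most 62.5 mm and 10.7 degrees, less where a joint would pass 70% of its speed; a pose out of reach is approached as far as the arm can. A call with a gripper value outside its range is refused whole. The fingers move at their own pace and stop on an object; FORCE is the grip in N (left out, the last holds). Time passes only in rows, so rows that repeat a pose let the fingers close. It gives the time, the measured TCP pose, the force, the opening and the grip force at its end, in the units of the state.
- telemetry.observe(): the state, without advancing time (a new reading comes with each control period).
- vision.get_image(name): name is "side" or "top"; returns the picture (420x560x3 uint8, red, green, blue); there is no depth.
- vision.camera_info(name): a dict with "fov_y" (degrees; the focal length in pixels is half the picture's height over the tangent of half this angle, whatever the lens; pixels are square), "cx", "cy" (the principal point, pixels), "dist_coeffs" ([k1, k2, p1, p2, k3] as OpenCV has them; the pictures are not rectified), "extrinsics" (4x4, takes a point from camera to world coordinates). Camera axes: x right, y down, z forward; pixel columns grow to the right and rows downward; lengths in m; the calibration is good to about 2 mm. A picture is of the moment at which its call begins. camera_info takes no time and is no camera call.
- job.sign_off(): hands the job in; it is judged then, once.
The state is a dict: "clock": time; "joints": joint angles; "dq": joint speeds; "joint_efforts": joint torques, N m; "position": TCP position; "ee_rot": TCP orientation; "force": force on the tool from outside, world axes, zero at the start; "ft_torque": the same for the moment, N m; "width": opening from 0.0 (shut) to 1.0 (fully open); "gripper_force": force on a finger pad.
Only numpy, scipy, OpenCV 4.12 (cv2) and the standard library are available. Lean on these libraries where they do the work, as an engineer would, in place of code of your own. Each camera call takes 0.05 s, during which the arm holds its last target. There are 200 camera calls.

## Working session

There is one attempt and no reset: what is moved stays moved. The work goes in short steps, Python scripts to look and compute and a shell command to move; the robot and the scene stay as the last step left them, time stands still between calls to the robot, and variables do not carry over. Pictures are saved under pics/ and viewed, at most 10 in all, crops included, and the job is handed in when it is done.

```bash
mkdir -p pics; python3 - <<'E'
from cell import telemetry, vision
import cv2, numpy as np
np.set_printoptions(precision=4,suppress=True)
s=telemetry.observe()
for k,v in s.items(): print(k,np.round(v,4))
for n in("side","top"):
    im=vision.get_image(n); cv2.imwrite(f"pics/{n}0.png",im[:,:,::-1])
    print(n,vision.camera_info(n))
E
```

```text
clock 0.0
joints [ 1.2044  0.4352  0.025   1.5741 -0.0116  1.134  -0.0751]
dq [ 0.0006  0.0008 -0.0006  0.0006  0.0015  0.0006  0.0012]
joint_efforts [ -0.0005 -66.7845   0.9851 -31.4467  -0.0605   0.043    0.0002]
position [ 0.1628 -0.6029  0.2479]
ee_rot [-3.1128 -0.4128  0.0006]
force [-0.4663  0.2806  0.2039]
ft_torque [ 0.0079 -0.0137  0.0264]
gripper_force 0.0
width 1.0004
side {'fov_y': 55.29959555561678, 'cx': 279.41216396028267, 'cy': 206.59299845980647, 'dist_coeffs': array([-0.0078,  0.    ,  0.    ,  0.    ,  0.    ]), 'extrinsics': array([[-0.7017, -0.4715,  0.5342,  0.1338],
       [-0.7125,  0.4609, -0.5291,  0.494 ],
       [ 0.0032, -0.7518, -0.6593,  0.669 ],
       [ 0.    ,  0.    ,  0.    ,  1.    ]])}
top {'fov_y': 45.674877167047, 'cx': 271.09031313804843, 'cy': 206.22058253152244, 'dist_coeffs': array([-0.0533,  0.    ,  0.    ,  0.    ,  0.    ]), 'extrinsics': array([[-0.0006, -0.9988,  0.0482,  0.5542],
       [-0.9999, -0.    , -0.0143,  0.0342],
       [ 0.0143, -0.0483, -0.9987,  1.194 ],
       [ 0.    ,  0.    ,  0.    ,  1.    ]])}
```

View pics/side0.png

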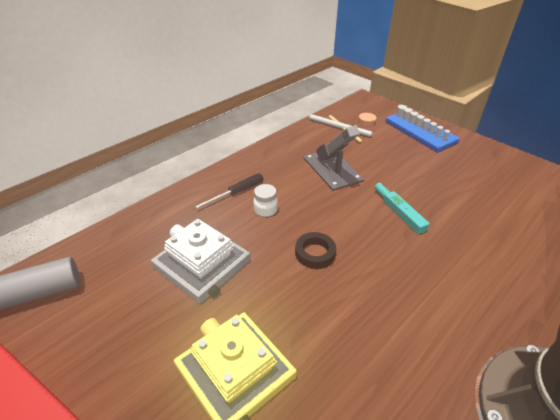

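View pics/top0.png

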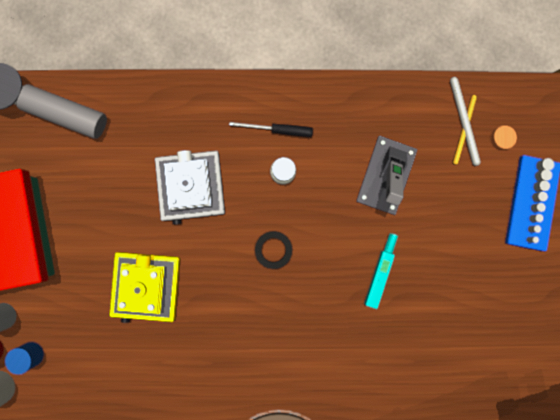

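The side view shows the head at about (198,240), the stand at (335,155), the jar at (265,200), the tape at (315,250) and the driver at (230,190). The top view shows the head boss at about (185,184), the stand at (388,175), the jar at (283,170) and the tape at (273,250). The turquoise and yellow look-alikes are clear. Next I'll zoom in on the stand and the boss.

```bash
python3 - <<'E'
import cv2, numpy as np
s=cv2.imread("pics/side0.png");t=cv2.imread("pics/top0.png")
def c(im,x,y,w,h,k=None): return cv2.resize(im[y:y+h,x:x+w],(400,300),interpolation=cv2.INTER_CUBIC)
o=np.vstack([np.hstack([c(t,340,128,100,75+15)[:, :],c(s,295,118,80,60+15)]),np.hstack([c(t,150,145,80,60),c(s,150,210,100,75)])])
o=cv2.convertScaleAbs(o,alpha=1.5,beta=10)
cv2.imwrite("pics/z.png",o)
E
```

```text
(no output)
```

View pics/z.png

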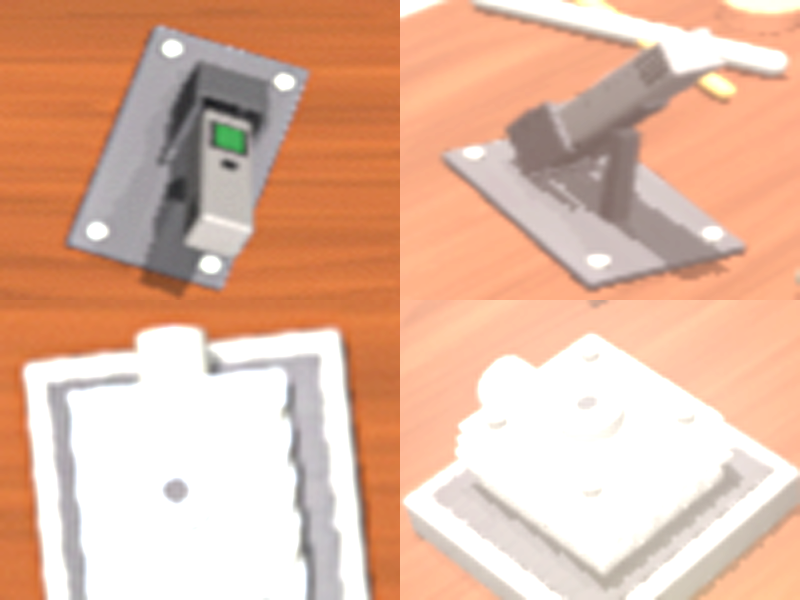

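The crops show the plate corners in the top view at about (380,136), (417,150), (357,201) and (395.5,215), and in the side view at (304,157), (333,189) and (364,180). The wand's tail face is at (395,198) in the top view and (354,132) in the side view. The boss hole is at (185.2,183) in the top view and (196.8,235.8) in the side view.

```bash
cat > h.py <<'E'
import cv2, numpy as np
from cell import vision, telemetry
from scipy.spatial.transform import Rotation as R
from scipy.optimize import least_squares
np.set_printoptions(precision=4,suppress=True)
H=dict(side=420,top=420)
def cam(n):
    i=vision.camera_info(n); f=210/np.tan(np.radians(i["fov_y"]/2))
    K=np.array([[f,0,i["cx"]],[0,f,i["cy"]],[0,0,1]]); T=np.linalg.inv(i["extrinsics"])
    return K,np.array(i["dist_coeffs"]),T
C={n:cam(n) for n in("side","top")}
def proj(n,P):
    K,d,T=C[n]; return cv2.projectPoints(np.atleast_2d(P).astype(float),cv2.Rodrigues(T[:3,:3])[0],T[:3,3],K,d)[0].reshape(-1,2)
def tri(ps,pt):
    return least_squares(lambda X:np.r_[proj("side",X)[0]-ps,proj("top",X)[0]-pt],[.6,0,.05])
def Rw(yaw,pitch=50): return R.from_euler("ZY",[yaw,np.radians(pitch)]).as_matrix()  # wand axes, nose down
E
python3 - <<'E'
from h import *
r=tri([196.8,235.8],[185.2,183]); print("boss",r.x,r.fun)
r=tri([354.4,131.8],[395,198.2]); print("tail",r.x,r.fun)
r=tri([304,157.25],[380,136.1]); print("corner far-left?",r.x,r.fun)
r=tri([333,189.25],[357,200.9]); print("corner near-left?",r.x,r.fun)
r=tri([363.6,179.75],[395.5,215]); print("corner near-right",r.x,r.fun)
C4=np.array([[.1,.05,.008],[.1,-.05,.008],[-.07,.05,.008],[-.07,-.05,.008]])
T4=np.array([[380,136.1],[416.75,149.6],[357,200.9],[395.5,215]]);S3=np.array([[304,157.25],[333,189.25],[363.6,179.75]])
def W(v): return C4@R.from_euler("z",v[3]).as_matrix().T+[v[0],v[1],v[2]]
def f(v): return np.r_[(proj("top",W(v))-T4).ravel(),(proj("side",W(v)[[0,2,3]])-S3).ravel()]
r=least_squares(f,[.6,-.2,0,0]);print("stand",r.x,np.degrees(r.x[3]),r.fun)
v=r.x; A=Rw(v[3]); o=np.array([v[0],v[1],.095])
print("R\n",A,"\ntail",o+A@[-.09,0,0],"grip",o+A@[-.025,0,0],"nose",o+A@[.09,0,0])
vis={}
for n in C:
    im=cv2.imread(f"pics/{n}0.png")
    k=8; x0,y0=(345,128) if n=="top" else (300,118)
    c=cv2.resize(im[y0:y0+75,x0:x0+50] if 0 else im[y0:y0+75,x0:x0+50+15],None,fx=6,fy=6,interpolation=cv2.INTER_CUBIC)
    c=cv2.convertScaleAbs(c,alpha=1.3,beta=10)
    for a,b,col in [(-.09,.045,(0,0,255))]:
        P=np.array([o+A@[x,y,z] for x in(a,b) for y in(-.015,.015) for z in(-.013,.013)])
        q=((proj(n,P)-[x0,y0]+.5)*6).astype(int)
        for i in range(8):
            for j in range(i):
                if bin(i^j).count("1")==1: cv2.line(c,tuple(map(int,q[i])),tuple(map(int,q[j])),col,1)
    vis[n]=c
cv2.imwrite("pics/fit.png",np.hstack([vis["top"],vis["side"]]))
E
```

```text
boss [0.6595 0.2097 0.0859] [-0.0108 -0.0008  0.0093  0.0076]
tail [ 0.6195 -0.2416  0.1582] [-1.1337 -0.0166  0.5941  0.7716]
corner far-left? [ 0.782  -0.2478  0.0009] [-0.2564 -0.0087  0.1414  0.1578]
corner near-left? [ 0.6239 -0.1896  0.0037] [-0.3676 -0.0083  0.2117  0.2591]
corner near-right [ 0.5908 -0.2817  0.0042] [ 0.1079  0.0012 -0.0573 -0.0771]
stand [ 0.6724 -0.2593 -0.0053 -0.3427] -19.637604311311595 [-0.5268 -0.5665  1.3423 -0.1337 -0.2624  0.5425  0.2461  0.4005 -1.0556
 -0.4523 -0.4535  0.5484  0.606   0.4438]
R
 [[ 0.6054  0.3361  0.7215]
 [-0.216   0.9418 -0.2574]
 [-0.766   0.      0.6428]] 
tail [ 0.6179 -0.2398  0.1639] grip [ 0.6572 -0.2539  0.1142] nose [ 0.7269 -0.2787  0.0261]
```

View pics/fit.png

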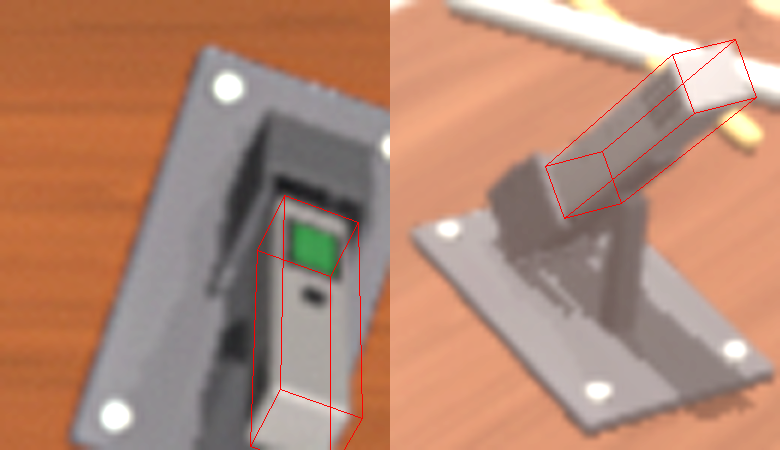

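The fit overlay agrees with the wand to about 1 px. I'll refine it by adding the tail corners and a half-pixel correction, and also measure the bystanders.

```bash
python3 - <<'E'
from h import *
r=tri([196.4,235.4],[184.8,182.6]); print("boss",r.x,r.fun)
C4=np.array([[.1,.05,.008],[.1,-.05,.008],[-.07,.05,.008],[-.07,-.05,.008]])
T4=np.array([[380,136.1],[416.75,149.6],[357,200.9],[395.5,215]])-.4;S3=np.array([[304,157.25],[333,189.25],[363.6,179.75]])-.4
WC=np.array([[-.09,.015,.013],[-.09,-.015,.013],[-.09,-.015,-.013],[-.09,.015,-.013]])
WT=np.array([[390,191.9],[402.75,195.5],[401.25,204.5],[386.75,200]])-.4
WS=np.array([[356.3,125.5],[347,127.5],[351.2,136.7],[360.3,134.2]])-.4
def W(v): return C4@R.from_euler("z",v[3]).as_matrix().T+[v[0],v[1],v[2]]
def T(v): return WC@Rw(v[3]).T+[v[0],v[1],v[2]+.095]
print(proj("side",T([.672,-.259,0,-.34])),proj("top",T([.672,-.259,0,-.34])))
def f(v): return np.r_[(proj("top",W(v))-T4).ravel(),(proj("side",W(v)[[0,2,3]])-S3).ravel(),(proj("top",T(v))-WT).ravel()]
def best(extra):
    g=lambda v: np.r_[f(v),extra(v)]
    return least_squares(g,[.67,-.26,0,-.3],loss="soft_l1")
import itertools
b=min((best(lambda v,p=p:(proj("side",T(v))[list(p)]-WS).ravel()) for p in itertools.permutations(range(4))),key=lambda r:r.cost)
print("stand",b.x,np.degrees(b.x[3]));print(b.fun.reshape(-1,2))
v=b.x;A=Rw(v[3]);o=np.array([v[0],v[1],v[2]+.095]);print(o,o+A@[-.025,0,0])
# wand only: pos and yaw free from tail face
E
```

```text
boss [0.6602 0.2103 0.087 ] [-0.0977 -0.0071  0.084   0.0681]
[[346.7203 126.7155]
 [357.1003 124.1214]
 [360.7218 133.8809]
 [350.3506 136.5791]] [[391.2407 192.559 ]
 [404.8328 197.398 ]
 [399.593  206.8425]
 [386.1966 202.0809]]
stand [ 0.6744 -0.2586 -0.0026 -0.3391] -19.43021819860403
[[-0.3297 -1.1674]
 [ 1.6705 -0.843 ]
 [ 0.1269  0.1608]
 [ 0.7692 -0.0915]
 [-1.3518 -0.9348]
 [-0.5878 -0.0506]
 [ 0.4449 -0.209 ]
 [ 1.1202  0.0326]
 [ 1.9321  1.2478]
 [-1.778   1.6863]
 [-0.6452  1.4481]
 [ 0.2    -0.3371]
 [-0.855   0.2612]
 [-1.4313  0.8973]
 [-0.1853  0.6953]]
[ 0.6744 -0.2586  0.0924] [ 0.6592 -0.2532  0.1116]
```

```bash
cat >> h.py <<'E'
def state():
    s=telemetry.observe(); return np.array(s["position"]),R.from_rotvec(s["ee_rot"]).as_matrix(),s
def rel(P,Rt):
    p,r,s=state(); rv=R.from_matrix(r.T@Rt).as_rotvec(degrees=True)
    print("shift cm",(r.T@(np.array(P)-p)*100).round(2),"turn",rv.round(2))
def tool(yaw,tilt): # tool x along heading yaw, z down tilted back toward -heading by tilt deg
    return Rw(yaw,tilt)@np.diag([1,-1,-1.])
E
python3 - <<'E'
from h import *
guess=np.array([.6744,-.2586,0,-.335])
q={}
for n in C:
    im=cv2.imread(f"pics/{n}0.png").astype(int); m=im.min(2)
    q[n]=[]
    seeds={"top":[(382.6,142.4),(411,152.5),(364,197),(392.4,207.2)],"side":[(309.5,155.8),(334.2,182.6),(357,176)]}[n]
    for x,y in seeds:
        x0,y0=int(x)-3,int(y)-3; w=m[y0:y0+8,x0:x0+8].astype(float); w=np.clip(w-np.median(w)-40,0,None)
        Y,X=np.mgrid[y0:y0+8,x0:x0+8]; q[n].append([(w*X).sum()/w.sum(),(w*Y).sum()/w.sum()])
    q[n]=np.array(q[n]); print(n,q[n])
# screws at ±a in y, x = xc±b ; symmetric about plate centre x=+.015
def W(v): 
    L=np.array([[.015+v[4],v[5],.009],[.015+v[4],-v[5],.009],[.015-v[4],v[5],.009],[.015-v[4],-v[5],.009]])
    return L@R.from_euler("z",v[3]).as_matrix().T+[v[0],v[1],v[2]]
f=lambda v:np.r_[(proj("top",W(v))-q["top"]).ravel(),(proj("side",W(v)[[0,2,3]])-q["side"]).ravel()]
r=least_squares(f,[*guess,.07,.04]);print(r.x,np.degrees(r.x[3]));print(r.fun)
v=r.x; g=np.array([v[0],v[1],v[2]+.095])+Rw(v[3])@[-.025,0,0];print("grip",g)
Rt=tool(v[3],30); print(Rt)
rel(g-.123*Rt[:,2],Rt)
E
```

```text
side [[309.2547 155.6211]
 [334.078  182.5413]
 [357.0323 175.6774]]
top [[382.508  142.0619]
 [410.6172 152.0739]
 [363.7035 196.8247]
 [392.2079 206.8548]]
[ 0.673  -0.2564  0.0043 -0.3384  0.0701  0.036 ] -19.387383093698052
[ 0.1091  0.1316  0.1102  0.1174  0.2872  0.2754  0.1288  0.2567 -0.4257
  0.0086 -0.265  -0.0295 -0.4715 -0.0029]
grip [ 0.6579 -0.251   0.1184]
[[ 0.8169 -0.332  -0.4716]
 [-0.2875 -0.9433  0.166 ]
 [-0.5     0.     -0.866 ]]
shift cm [ 62.04 -17.59   2.32] turn [  8.95 -29.05  33.71]
```

```bash
python3 -m creep '9.18 15 -4.5 -6 2 -6 8;9.18 30 -9 -6 4 -13 16;9.18 40 -12 -6 6 -20 24;9.18 50 -15 -6 9 -29 34;9.18 62 -17.6 -6 9 -29 34' 20; python3 -c "
from h import *
p,r,s=state();print(p,s['joints'],s['clock'])
g=np.array([.658,-.251,.115]);Rt=tool(-.338,30);rel(g-.123*Rt[:,2],Rt)"
```

```text
clock: 0.72
position: [0.4209, -0.4448, 0.2906]
ee_rot: [-2.908, 0.506, 0.784]
force: [1.7, -0.8, -0.2]
width: 1.006
gripper_force: 0.0
[ 0.4209 -0.4448  0.2906] [ 0.5553  0.6957  0.1694  1.1442  0.0779  1.8021 -1.2036] 0.725
shift cm [ 22.4 -26.3  -5.1] turn [-0.07  0.17 -0.37]
```

```bash
python3 -m creep '9.18 22.4 -26.3 -5.1 0 0 0;9.18 22.4 -26.3 -5.1 0 0 0;9.18 22.4 -26.3 -5.1 0 0 0;9.18 22.4 -26.3 -5.1 0 0 0;9.18 22.4 -26.3 -5.1 0 0 0'; python3 -m creep '9.18 0 0 0 0 0 0;9.18 0 0 0 0 0 0'; python3 -c "
from h import *
p,r,s=state();print(p,s['joints'],s['clock'])
g=np.array([.658,-.251,.115]);Rt=tool(-.338,30);rel(g-.123*Rt[:,2],Rt)"
```

```text
clock: 1.35
position: [0.6766, -0.2877, 0.2249]
ee_rot: [-2.917, 0.506, 0.763]
force: [-12.9, 5.5, 11.0]
width: 1.0
gripper_force: 0.0
clock: 1.6
position: [0.675, -0.2886, 0.2253]
ee_rot: [-2.917, 0.506, 0.766]
force: [-0.7, -0.1, 1.4]
width: 1.001
gripper_force: 0.0
[ 0.675  -0.2886  0.2253] [ 0.2709  1.0281  0.2215  0.6356 -0.1549  2.002  -1.5057] 1.6
shift cm [ 3.04 -3.   -1.29] turn [ 0.02 -0.62 -0.31]
```

```bash
python3 -c "
from h import *
g=np.array([.673,-.2564,.096])+Rw(-.338)@[-.028,0,0];Rt=tool(-.338,25);rel(g-.083*Rt[:,2],Rt)"
```

```text
shift cm [ 1.98 -2.98  2.62] turn [ 0.03  4.38 -0.31]
```

```bash
python3 -m creep '9.18 1 -1.5 1 0 4.4 0;9.18 2 -3 1.5 0 4.4 0;9.18 2 -3 2.6 0 4.4 0;9.18 2 -3 2.6 0 4.4 0;9.18 2 -3 2.6 0 4.4 0'; python3 -c "
from h import *
p,r,s=state();print(p,s['joints'],s['clock'])
g=np.array([.673,-.2564,.096])+Rw(-.338)@[-.028,0,0];Rt=tool(-.338,25);rel(g-.083*Rt[:,2],Rt);rel(g-.003*Rt[:,2],Rt)
for n in C: cv2.imwrite(f'pics/{n}1.png',vision.get_image(n)[:,:,::-1])
a=cv2.imread('pics/top1.png')[100:240,320:460];b=cv2.imread('pics/side1.png')[60:200,270:410]
cv2.imwrite('pics/pre.png',cv2.resize(np.hstack([a,b]),(800,400),interpolation=cv2.INTER_CUBIC))"
```

```text
clock: 2.22
position: [0.6899, -0.2626, 0.1942]
ee_rot: [-2.956, 0.514, 0.653]
force: [-0.1, 0.0, 0.3]
width: 0.999
gripper_force: 0.0
[ 0.6899 -0.2626  0.1942] [ 0.2284  0.9795  0.2098  0.7819 -0.1594  1.8272 -1.5362] 2.225
shift cm [-0.02 -0.03  0.18] turn [-0.02 -0.11 -0.35]
shift cm [-0.04 -0.02  8.18] turn [-0.02 -0.11 -0.35]
```

View pics/pre.png

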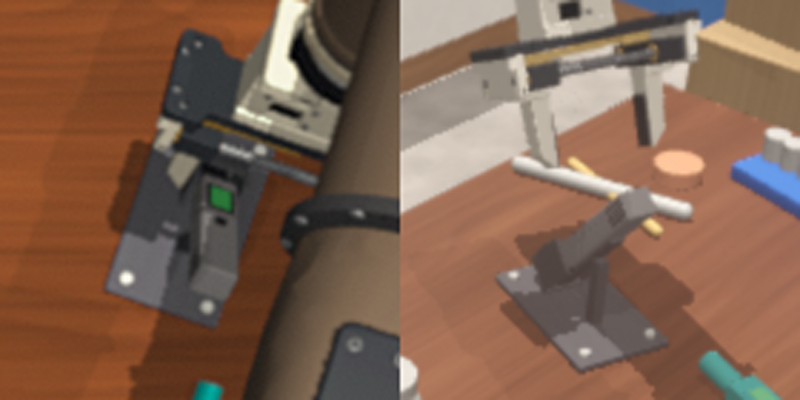

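The gripper straddles the wand in both views: in the top crop the tail is at (215,270), and in the side crop the fingers are at (545,160) and (650,130). I'll descend and close gently.

```bash
python3 -m creep '9.18 0 0 3 0 0 0;9.18 0 0 6 0 0 0;9.18 0 0 8.1 0 0 0;9.18 0 0 8.1 0 0 0'; python3 -m creep '4 0 0 0 0 0 0;4 0 0 0 0 0 0;3.4 0 0 0 0 0 0;3.4 0 0 0 0 0 0;3.4 0 0 0 0 0 0' 10;  python3 -c "
from h import *
p,r,s=state();print(p,s['joints'],s['clock'],s['force'])
g=np.array([.673,-.2564,.096])+Rw(-.338)@[-.028,0,0];Rt=tool(-.338,25);rel(g-.003*Rt[:,2],Rt)
for n in C: cv2.imwrite(f'pics/{n}2.png',vision.get_image(n)[:,:,::-1])
a=cv2.imread('pics/top2.png')[100:240,320:460];b=cv2.imread('pics/side2.png')[60:200,270:410]
cv2.imwrite('pics/gr.png',cv2.resize(np.hstack([a,b]),(800,400),interpolation=cv2.INTER_CUBIC))"
```

```text
clock: 2.82
position: [0.6567, -0.2504, 0.1194]
ee_rot: [-2.954, 0.513, 0.657]
force: [0.6, 0.6, 0.7]
width: 1.001
gripper_force: 0.0
clock: 3.45
position: [0.6576, -0.2507, 0.1203]
ee_rot: [-2.956, 0.513, 0.653]
force: [0.2, -0.1, 0.3]
width: 0.505
gripper_force: 0.0
[ 0.6576 -0.2507  0.1203] [ 0.2133  0.9511  0.1958  1.0232 -0.1487  1.6153 -1.5244] 3.45 [ 0.2366 -0.1458  0.3099]
shift cm [-0.03  0.03  0.02] turn [-0.01 -0.12 -0.31]
```

View pics/gr.png

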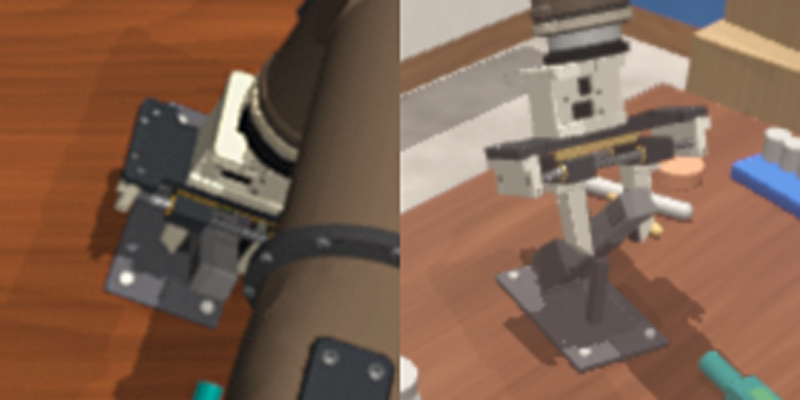

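The fingers are on either side of the wand at the grip place, with no contact yet. Closing step by step.

```bash
python3 -m creep '3.3 0 0 0 0 0 0;3.3 0 0 0 0 0 0;3.3 0 0 0 0 0 0' 10; python3 -m creep '2 0 0 0 0 0 0;2 0 0 0 0 0 0;2 0 0 0 0 0 0' 10;python3 -m creep '2 0 0 0 0 0 0;2 0 0 0 0 0 0;2 0 0 0 0 0 0' 25
```

```text
clock: 3.92
position: [0.6576, -0.2506, 0.1202]
ee_rot: [-2.956, 0.513, 0.653]
force: [0.2, 0.7, 0.6]
width: 0.359
gripper_force: 0.0
clock: 4.3
position: [0.6576, -0.2507, 0.1202]
ee_rot: [-2.956, 0.513, 0.653]
force: [0.0, -0.6, 0.1]
width: 0.331
gripper_force: 10.0
clock: 4.68
position: [0.6576, -0.2506, 0.1202]
ee_rot: [-2.956, 0.513, 0.653]
force: [0.2, 0.2, 0.5]
width: 0.328
gripper_force: 25.0
```

```bash
python3 -m creep '2 -0.9 0 -0.42 0 0 0;2 -1.81 0 -0.85 0 0 0;2 -2.72 0 -1.27 0 0 0' 25;python3 -m creep '2 -0.9 0 -0.42 0 0 0;2 -1.81 0 -0.85 0 0 0;2 -2.72 0 -1.27 0 0 0;2 -3.62 0 -1.69 0 0 0;2 -3.62 0 -1.69 0 0 0' 25; python3 -c "
from h import *
p,r,s=state();print(p,s['joints'],s['clock'],s['force'])
for n in C: cv2.imwrite(f'pics/{n}3.png',vision.get_image(n)[:,:,::-1])
a=cv2.imread('pics/top3.png')[100:240,320:460];b=cv2.imread('pics/side3.png')[60:200,270:410]
cv2.imwrite('pics/out.png',cv2.resize(np.hstack([a,b]),(800,400),interpolation=cv2.INTER_CUBIC))"
```

```text
clock: 5.05
position: [0.6389, -0.2439, 0.1438]
ee_rot: [-2.956, 0.513, 0.653]
force: [0.7, 0.0, -1.4]
width: 0.322
gripper_force: 25.0
clock: 5.68
position: [0.615, -0.2354, 0.1747]
ee_rot: [-2.956, 0.513, 0.651]
force: [0.0, 0.2, -2.0]
width: 0.324
gripper_force: 25.0
[ 0.615  -0.2354  0.1747] [ 0.1986  0.8227  0.1979  1.1532 -0.1332  1.6128 -1.5243] 5.675 [ 0.0142  0.184  -2.0147]
```

View pics/out.png

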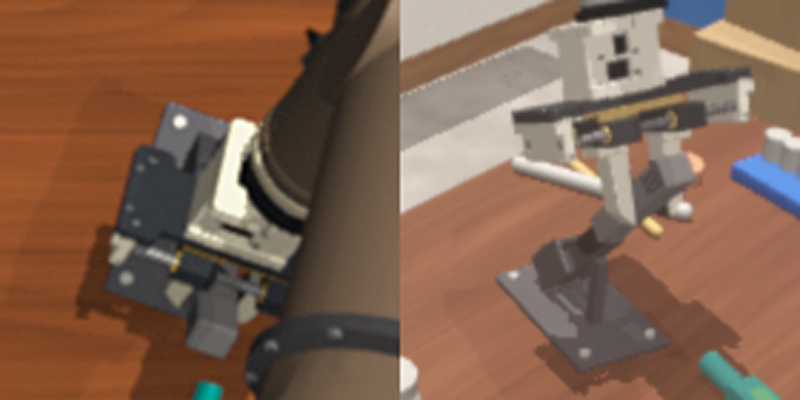

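The wand is out of the pocket: its black nose shows above the cheeks at about (590,235) in the side crop. I'll lift it and work out the aim pose.

```bash
cat >> h.py <<'E'
OFF=25.0; GX=.028   # wand pitch minus tool tilt; grip distance behind wand origin
B=np.array([.6602,.2103,.087])
def aim(yaw,pitch=50,d=.10):
    Rt=tool(yaw,pitch-OFF); xw=Rw(yaw,pitch)[:,0]
    return B-(d+.09+GX)*xw-.003*Rt[:,2],Rt
E
python3 -m creep '2 -2 0 -3 0 0 0;2 -3 0 -6 0 0 0;2 -4 0 -9 0 0 0;2 -4 0 -9 0 0 0' ; python3 -c "
from h import *
p,r,s=state();print(p,s['joints'],s['clock'],s['force'])
P,Rt=aim(.3);print(P);rel(P,Rt)"
```

```text
clock: 6.28
position: [0.6178, -0.2363, 0.2741]
ee_rot: [-2.958, 0.513, 0.647]
force: [0.3, -0.9, -1.8]
width: 0.329
gripper_force: 25.0
[ 0.6178 -0.2363  0.2741] [ 0.199   0.7667  0.2121  1.0187 -0.1304  1.7996 -1.531 ] 6.275 [ 0.3242 -0.8536 -1.8043]
[0.5275 0.1693 0.2567]
shift cm [-19.43 -35.16  10.74] turn [-15.36  -0.29 -33.49]
```

```bash
python3 -m creep '2 -2.5 -4.5 1.3 -2 0 -4;2 -5.5 -10 3 -5 0 -10;2 -8.5 -15.5 4.5 -7.5 0 -16;2 -11.5 -21 6 -10 0 -22;2 -14 -26 7.5 -12 -0.2 -27'; python3 -c "
from h import *
p,r,s=state();print(p,s['joints'],s['clock'],s['force'])
P,Rt=aim(.3);print(P);rel(P,Rt)"
```

```text
clock: 6.9
position: [0.554, 0.0629, 0.2614]
ee_rot: [3.025, 0.27, -0.674]
force: [1.0, 0.4, -1.4]
width: 0.325
gripper_force: 25.0
[0.554  0.0629 0.2614] [-0.2218  0.582   0.0385  1.3758 -0.0314  1.622  -1.5722] 6.9 [ 0.9866  0.3769 -1.3764]
[0.5275 0.1693 0.2567]
shift cm [ -0.44 -10.93   0.81] turn [-3.38  0.06 -6.23]
```

```bash
python3 -m creep '2 -0.1 -3.5 0.2 -1 0 -2;2 -0.3 -7 0.5 -2 0 -4;2 -0.4 -10 0.7 -3 0 -5.5;2 -0.4 -10.9 0.8 -3.4 0 -6.2;2 -0.4 -10.9 0.8 -3.4 0 -6.2'; python3 -m creep '2 0 0 0 0 0 0;2 0 0 0 0 0 0'; python3 -c "
from h import *
p,r,s=state();print(p,s['clock'])
P,Rt=aim(.3);rel(P,Rt)
Rt=r; yaw=.3; xw=Rt@R.from_euler('y',-OFF,degrees=True).as_matrix()[:,0]
print(xw, Rw(.3)[:,0]); o=p+.003*Rt[:,2]+GX*xw; nose=o+.09*xw; print('nose',nose,np.linalg.norm(nose-B))
q=[]
for n in C:
    im=vision.get_image(n)[:,:,::-1].copy(); cv2.imwrite(f'pics/{n}4.png',im)
    x0,y0=(130,110) if n=='top' else (130,120)
    c=cv2.resize(im[y0:y0+150,x0:x0+100],(400,600),interpolation=cv2.INTER_CUBIC)
    pts=((proj(n,[o-.09*xw,nose,B])-[x0,y0]+.5)*4).astype(int)
    for a in pts: cv2.circle(c,tuple(map(int,a)),4,(0,0,255),1)
    q.append(c)
cv2.imwrite('pics/aim.png',np.hstack(q))"
```

```text
clock: 7.52
position: [0.5292, 0.167, 0.2569]
ee_rot: [2.971, 0.443, -0.661]
force: [0.4, 0.1, -1.1]
width: 0.327
gripper_force: 25.0
clock: 7.78
position: [0.53, 0.1656, 0.2578]
ee_rot: [2.973, 0.439, -0.658]
force: [-0.3, -0.5, -1.5]
width: 0.322
gripper_force: 25.0
[0.53   0.1656 0.2578] 7.775
shift cm [-0.07 -0.42  0.15] turn [-0.07 -0.01 -0.39]
[ 0.6158  0.1846 -0.7659] [ 0.6141  0.19   -0.766 ]
nose [0.6015 0.187  0.1647] 0.10012742722484909
```

View pics/aim.png

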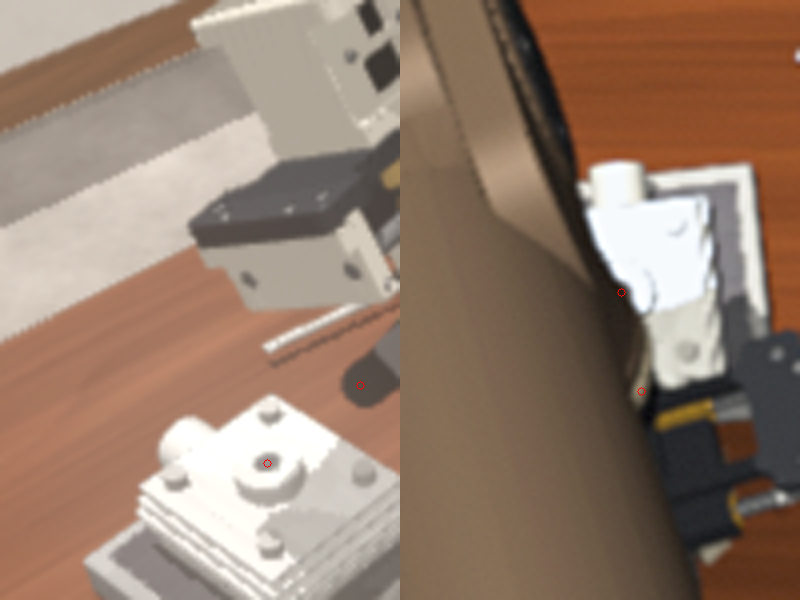

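In the side view the nose disc at about (364,383) matches the predicted nose to 1 px, and the boss mark sits on the hole at (267,463). The top view of the nose is occluded by the arm. I'll trim the last 4 mm and hold.

```bash
python3 -m creep '2 -0.1 -0.4 0.15 0 0 -0.4;2 -0.1 -0.4 0.15 0 0 -0.4;2 -0.1 -0.4 0.15 0 0 -0.4'; python3 -m creep '2 0 0 0 0 0 0;2 0 0 0 0 0 0;2 0 0 0 0 0 0;2 0 0 0 0 0 0;2 0 0 0 0 0 0';python3 -m creep '2 0 0 0 0 0 0;2 0 0 0 0 0 0;2 0 0 0 0 0 0;2 0 0 0 0 0 0;2 0 0 0 0 0 0';python3 -m creep '2 0 0 0 0 0 0;2 0 0 0 0 0 0;2 0 0 0 0 0 0;2 0 0 0 0 0 0;2 0 0 0 0 0 0'; python3 -c "
from h import *
p,r,s=state();print(p,s['joints'],s['clock'])
xw=r@R.from_euler('y',-OFF,degrees=True).as_matrix()[:,0]
nose=p+.003*r[:,2]+(GX+.09)*xw; d=(B-nose)@xw; print('nose',nose,d,'miss',B-nose-d*xw)
P,Rt=aim(.3);rel(P,Rt)
Rt=tool(.3,-OFF);rel([.5,.15,.36],Rt);rel([.5,.15,.36],r)"
```

```text
clock: 8.25
position: [0.5269, 0.1705, 0.2569]
ee_rot: [2.973, 0.453, -0.659]
force: [-0.7, 0.0, -0.3]
width: 0.322
gripper_force: 25.0
clock: 8.88
position: [0.5269, 0.1704, 0.2569]
ee_rot: [2.973, 0.453, -0.659]
force: [0.5, -0.1, -1.9]
width: 0.325
gripper_force: 25.0
clock: 9.5
position: [0.5269, 0.1704, 0.2569]
ee_rot: [2.973, 0.453, -0.659]
force: [-0.6, 0.2, -1.7]
width: 0.327
gripper_force: 25.0
clock: 10.12
position: [0.5269, 0.1704, 0.2569]
ee_rot: [2.973, 0.453, -0.659]
force: [-0.3, -0.1, -1.0]
width: 0.324
gripper_force: 25.0
[0.5269 0.1704 0.2569] [-0.3749  0.5791 -0.0183  1.3903 -0.0299  1.6067 -1.6551] 10.125
nose [0.5981 0.1928 0.1638] 0.10028158774134721 miss [ 0.0006 -0.0018  0.    ]
shift cm [0.03 0.13 0.  ] turn [-0.05 -0.01  0.16]
shift cm [-7.24  1.13 -8.01] turn [-0.11 49.99  0.12]
shift cm [-7.24  1.13 -8.01] turn [0. 0. 0.]
```

```bash
python3 -m creep '2 -2 0 -2.5 0 0 0;2 -5 0.5 -5.5 0 0 0;2 -7.2 1.1 -8 0 0 0;2 -7.2 1.1 -8 0 8 0;2 -7.2 1.1 -8 0 16 0' ; python3 -m creep '2 0 0 0 0 8 0;2 0 0 0 0 16 0;2 0 0 0 0 25 0;2 0 0 0 0 34 0;2 0 0 0 0 34 0'; python3 -m creep '2 0 0 0 0 0 0;2 0 0 0 0 0 0'; python3 -c "
from h import *
p,r,s=state();print(p,s['joints'],s['clock'])
rel(p,tool(.3,-OFF))
W=r@np.diag([1,-1,-1.])@R.from_euler('y',OFF,degrees=True).as_matrix()
print('wand axes',W)
o=p+.003*r[:,2]+GX*W[:,0];print(o)
for n in C: cv2.imwrite(f'pics/{n}5.png',vision.get_image(n)[:,:,::-1])
n='side';print(proj(n,[o-.09*W[:,0],o+.09*W[:,0]]))
cv2.imwrite('pics/end.png',np.hstack([cv2.resize(cv2.imread('pics/side5.png'),(800,600))]))"
```

```text
clock: 10.75
position: [0.5007, 0.1505, 0.3602]
ee_rot: [3.077, 0.468, -0.234]
force: [-0.6, 0.8, -0.9]
width: 0.321
gripper_force: 25.0
clock: 11.38
position: [0.4972, 0.1491, 0.3587]
ee_rot: [-2.971, -0.452, -0.655]
force: [0.4, -0.2, -1.6]
width: 0.326
gripper_force: 25.0
clock: 11.62
position: [0.5015, 0.1509, 0.3604]
ee_rot: [-2.97, -0.451, -0.657]
force: [0.2, -0.2, -1.3]
width: 0.323
gripper_force: 25.0
[0.5015 0.1509 0.3604] [-0.3611 -0.043  -0.0645  1.9794  0.0682  0.7734 -1.7338] 11.625
shift cm [0. 0. 0.] turn [-0.16  0.04  0.05]
wand axes [[ 0.9548 -0.2974  0.0014]
 [ 0.2974  0.9548 -0.0018]
 [-0.0008  0.0021  1.    ]]
[0.5295 0.1596 0.3577]
[[307.215  150.5811]
 [202.7075 120.2652]]
```

View pics/end.png

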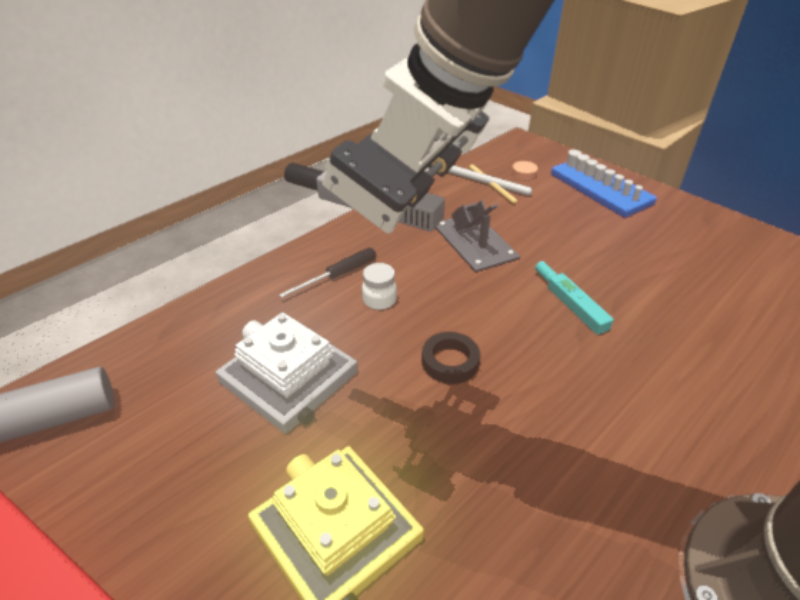

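The wand is held level. The nose tip at about (290,174) and the tail at (438,213) match the predicted (290,172) and (439,215), and nothing else has moved. I'll hold briefly and hand in.

```bash
python3 -m creep '2 0 0 0 0 0 0;2 0 0 0 0 0 0;2 0 0 0 0 0 0;2 0 0 0 0 0 0;2 0 0 0 0 0 0'; python3 -m creep '2 0 0 0 0 0 0;2 0 0 0 0 0 0;2 0 0 0 0 0 0;2 0 0 0 0 0 0;2 0 0 0 0 0 0'; python3 -c "
from cell import job
print(job.sign_off())"
```

```text
clock: 12.35
position: [0.5002, 0.1504, 0.3598]
ee_rot: [-2.969, -0.451, -0.658]
force: [0.4, 0.3, -1.8]
width: 0.323
gripper_force: 25.0
clock: 12.98
position: [0.5002, 0.1504, 0.3598]
ee_rot: [-2.969, -0.451, -0.658]
force: [0.1, -0.1, -1.3]
width: 0.328
gripper_force: 25.0
the job is handed in; nothing more can be done
None
```

The job is handed in at about 13 s: the wand was drawn from its stand, aimed at the boss from 10 cm for nearly 2 s (about 2 mm off centre by my estimate), and is now held level, screen up, about 36 cm above the bench; nothing else was touched.

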